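# Nest the drained pouring pans with their handles fanned out

### The arm

A 6-joint arm with a two-finger parallel gripper is mounted at the origin on the work surface. World frame = base frame: x ahead of the robot, y to its left, z up, the work surface at z = 0. Lengths are in m, angles in rad, forces in N, time in s.
With the tool pointing down it reaches from about 0.35 to 0.975 m from the base axis. Payload 4.9 kg.
Tool frame: the origin (TCP) lies midway between the tips of the shut fingers; the grasp point (between the pads) lies 19 mm behind it; z points along the fingers, y is the line along which they close (so a half turn about z gives the same grasp; the last joint's range is limited). The gripper opens to 85 mm and grips with 20 to 120 N. Pads are 22 mm wide; open, the fingers measure 114 mm over their backs; the gripper's body (76 mm by 85 mm) begins 54 mm behind the grasp point. The pads swing forward as they close: fully open they stand 13 mm farther back than shut.
Start: joints at [1.182, 0.053, 1.613, -0, 1.476, -0.119], TCP at [0.167, 0.602, 0.192] pointing down, gripper open.
Joint ranges: [-3.01, 3.01], [-1.01, 2.22], [0.06, 2.58], [-1.02, 4.17], [0.09, 2.62], [-3.14, 3.14]. Speed limits (rad/s): [2.57, 2.57, 3.14, 3.14, 3.14, 3.14].

### API

Orientations are given as a unit quaternion [w, x, y, z].
In Python, from plant import state, grab_frame, camera_info, job_done, spot_in, masks_of, pinpoint gives the robot as it stands.
- The arm moves only by the shell command python3 -m handwheel 'ROWS' [OPENING]. ROWS is JSON, a list that holds one entry, the list of rows, each a list of 6 numbers: the shift along the world's x, y, z in m, then the turn, a rotation vector about the world's x, y, z in degrees. In form: [[[tx, ty, tz, ax, ay, az], ...]]. A call has 1 to 20 rows; each row shifts and turns the commanded pose from where the row before left it; what a row does not reach is not made up. A row lasts 1/12 s, in which the tool goes at most 41.7 mm and 7.16 degrees, less where a joint would pass 70% of its speed; a pose out of reach is approached as far as the arm can. A call is refused whole if a number of a shift passes 0.0417 or a number of a turn 7.16, either way. A call with a gripper value outside its range is refused whole. OPENING is the opening, from 0 (shut) to 1 (fully open), set as the call begins (- or left out, the last holds). The fingers move at their own pace and stop on an object; the grip force is fixed at half the most. Time passes only in rows, so rows that do not move let the fingers close. It gives the time, the measured TCP pose, the force, the opening and the grip force at its end, in the units of the state.
- state(): the state, without advancing time (a new reading comes with each control period).
- grab_frame(name): name is "side" or "top"; returns (picture, depth): 400x640x3 uint8, blue, green, red; 400x640 float32, m along the optical axis (not along the pixel's ray), 0 where there is no reading.
- camera_info(name): a dict with "fx", "fy", "cx", "cy" (pixels), "T" (4x4, takes a point from camera to world coordinates). Camera axes: x right, y up, looking along -z (the intrinsics and any distortion apply to the point x, -y, -z); pixel columns grow to the right and rows downward; lengths in m; the calibration is good to about 2 mm. A picture is of the moment at which its call begins. camera_info takes no time and is no camera call.
- job_done(): hands the job in; it is judged then, once.
Trained networks look in the newest picture that a camera, given by its name, has taken for a name from the list of things; names that differ only in an ending like _2 or _b are one class to them, and where a whole thing is asked for, a point or a joint stands for the part that bears it (a point fixed in the world has none). Each returns a list of dicts, best first, with "conf" (0 to 1); they miss things now and then, are a little off and sometimes report something else, mostly with a low value. They report only what shows in the picture. A call takes as long as a camera call. They do not tell look-alikes from the thing itself.
- spot_in(camera, thing): "box" ([left, top, width, height] in pixels, round what is visible of it).
- masks_of(camera, thing): "region" (400x640 bool, what is visible of it) and "box" ([left, top, width, height] in pixels, round what is visible of it).
- pinpoint(camera, thing): "position" ([column, row] in pixels: a listed point, or the origin of a listed thing).
The state is a dict: "time": time; "joint_pos": joint angles; "joint_vel": joint speeds; "joint_efforts": joint torques, N m; "tool_pos": TCP position; "tool_rot": TCP orientation; "contact_force": force on the tool from outside, world axes, zero at the start; "ft_torque": the same for the moment, N m; "gripper_width": opening from 0.0 (shut) to 1.0 (fully open); "grasp_force": force on a finger pad.
Only numpy, scipy, OpenCV 4.12 (cv2) and the standard library are available. Lean on these libraries where they do the work, as an engineer would, in place of code of your own. Each camera call takes 0.05 s, during which the arm holds its last target. There are 200 camera calls.

### The job

The two pans on the sloping rack have drained: nest the medium pan in the large one on the table and the small pan in the medium one, each upright with its foot flat on the floor of the pan it sits in. Turn them so the three handles fan out, with the handle ends at least 8 cm apart from one another. Lower the pans in gently without dropping them, leave the large pan about where it stands, and do not disturb the mould, its lid or the spatula.

Things in the scene. Friction and masses are not known exactly. Their poses are not given: they have to be found in the camera images.
- large: Large open white plastic pan, tapered: height 80 mm, foot radius 62, rim radius 72, wall 3, floor 4 thick, about 0.45 kg; one straight handle level just above the rim. Axes: z up the pan's axis, x towards the handle's end. Origin: centre of the foot's underside. Loose, upright on the table, handle any way.
- large_foot (a point): centre of the underside of the large pan's foot, axes as the pan's (its inner floor is 4 mm above along z)
- large_grip (a point): point in the middle of the large pan's handle bar, 108 mm from the pan's axis and 94 mm above its foot, axes as the pan's; good place to pinch the bar across its 14 mm width, along y
- large_tip (a point): end of the large pan's handle, 160 mm from the pan's axis and 94 mm above its foot, axes as the pan's. The handle bar is 14 mm wide (y) and 12 mm high (88 to 100 mm above the foot); its bracket, 16 mm wide, hugs the rim's outside, reaching 76 mm from the axis and down to 70 mm above the foot
- medium: Medium open white plastic pan, tapered: height 80 mm, foot radius 49, rim radius 57, wall 3, floor 4 thick, about 0.15 kg; one straight handle level just above the rim. Axes: z up the pan's axis, x towards the handle's end. Origin: edge of the foot opposite the handle (49 mm along -x from the foot's centre). Starts on the rack, handle up the slope. Nested in the large pan, its rim is 4 mm higher.
- medium_foot (a point): centre of the underside of the medium pan's foot, axes as the pan's (its inner floor is 4 mm above along z)
- medium_grip (a point): point in the middle of the medium pan's handle bar, 108 mm from the pan's axis and 94 mm above its foot, axes as the pan's; good place to pinch the bar across its 14 mm width, along y
- medium_tip (a point): end of the medium pan's handle, 145 mm from the pan's axis and 94 mm above its foot, axes as the pan's. The handle bar is 14 mm wide (y) and 12 mm high (88 to 100 mm above the foot); its bracket, 16 mm wide, hugs the rim's outside, reaching 61 mm from the axis and down to 70 mm above the foot
- small: Small open white plastic pan, tapered: height 80 mm, foot radius 36, rim radius 42, wall 3, floor 4 thick, about 0.1 kg; one straight handle level just above the rim. Axes: z up the pan's axis, x towards the handle's end. Origin: edge of the foot opposite the handle (36 mm along -x from the foot's centre). Starts on the rack left or right of the medium, handle up the slope. Nested in the medium, its rim is 4 mm higher.
- small_foot (a point): centre of the underside of the small pan's foot, axes as the pan's (its inner floor is 4 mm above along z)
- small_grip (a point): point in the middle of the small pan's handle bar, 108 mm from the pan's axis and 94 mm above its foot, axes as the pan's; good place to pinch the bar across its 14 mm width, along y
- small_tip (a point): end of the small pan's handle, 130 mm from the pan's axis and 94 mm above its foot, axes as the pan's. The handle bar is 14 mm wide (y) and 12 mm high (88 to 100 mm above the foot); its bracket, 16 mm wide, hugs the rim's outside, reaching 46 mm from the axis and down to 70 mm above the foot
- rack: fixed plywood draining rack 320 mm wide: slatted board rising at 25 degrees away from the robot, 155 mm long, top edge about 95 mm high, low lip (8 mm) along its lower edge. Origin on the table under the middle of the lip line, where the board is 30 mm high; x level, up the slope; y along the lip. The pans' origins lie on the lip line, about 75 mm either side of the middle
- mould: bystander: plywood soap mould 260 x 100 x 75 mm with blue liner, loose on the table; origin at the centre of its underside, x along its length
- board: bystander: flat wooden mould lid 270 x 110 x 12 mm with a ridge on top, loose on the table; origin at the centre of its underside, x along its length
- spatula: bystander: spatula lying loose on the table, 280 mm long along its x axis (blade to +x), 65 mm wide at the blade, under 20 mm high; origin under its middle
Things that resemble listed ones, but are neither listed nor needed, are in the scene too. Leave any green or pink look-alike of the medium alone.

How it is judged:
At the end, for the whole second after the job is handed in: Medium in large and small in medium: foot under 8 mm above the outer foot (floor is at 4) and within 16 mm of its centre; all upright within 0.06 rad and still; large pan on the table within 50 mm of its start; every two handle ends at least 80 mm apart seen from above (z of medium_foot in the frame of large_foot between 0 and 0.008 m and horizontal distance between medium_foot and large_foot below 0.016 m and z of small_foot in the frame of medium_foot between 0 and 0.008 m and horizontal distance between small_foot and medium_foot below 0.016 m and angle between each of large, medium, small's own z axis and vertical below 0.06 rad and linear speed of each of large, medium, small below 0.02 m/s and angular speed of each of large, medium, small below 0.2 rad/s and horizontal distance between each of medium_tip, small_tip and large_tip above 0.08 m and horizontal distance between small_tip and medium_tip above 0.08 m and distance of large_foot from where it was at the start of the episode below 0.05 m and height (world z) of large_foot below 0.006 m); the robot touches nothing.
It fails at once if the mould, its lid (board) or the spatula was moved by more than 30 mm (distance of any of mould, board, spatula from where it was at the start of the episode above 0.03 m).
It fails at once if the medium pan was slammed (over 60 N) into the large pan (contact force between medium and large above 60 N).
It fails at once if the small pan was slammed (over 60 N) into the medium pan (contact force between small and medium above 60 N).
It fails at once if the medium pan was dropped (faster than 0.5 m/s out of the fingers, as after a fall of over 12 mm) (linear speed of medium above 0.5 m/s and contact force between the fingers and medium below 0.05 N).
It fails at once if the small pan was dropped (faster than 0.5 m/s out of the fingers, as after a fall of over 12 mm) (linear speed of small above 0.5 m/s and contact force between the fingers and small below 0.05 N).
It also fails if it takes over 64 s, if anything falls off the work surface, if the arm or the gripper's body presses on something with over 40 N, if the wrist force passes 120 N, or if a joint passes its speed limit or range.

## Working session

There is one attempt and no reset: what is moved stays moved. The work goes in short steps, Python scripts to look and compute and a shell command to move; the robot and the scene stay as the last step left them, time stands still between calls to the robot, and variables do not carry over. Pictures are saved under pics/ and viewed, at most 10 in all, crops included, and the job is handed in when it is done.

```bash
mkdir -p pics; ls; cat > h.py <<'E'
import numpy as np, cv2
from plant import *
def snap(n,f=None):
    p,d=grab_frame(n)
    if f: cv2.imwrite(f,p)
    return p,d
def ray(n,px):
    c=camera_info(n);T=np.array(c["T"])
    v=np.array([(px[0]-c["cx"])/c["fx"],-(px[1]-c["cy"])/c["fy"],-1.])
    return T[:3,3],T[:3,:3]@v
def at_z(n,px,z):
    o,v=ray(n,px);return o+v*(z-o[2])/v[2]
def at_d(n,px,d):
    o,v=ray(n,px)
    r,c=int(round(px[1])),int(round(px[0]))
    w=d[max(r-1,0):r+2,max(c-1,0):c+2];w=w[w>0]
    return o+v*np.median(w) if len(w) else None
E
python3 - <<'E'
from h import *
np.set_printoptions(precision=3,suppress=True)
im=[]
for n in ("top","side"):
    p,d=snap(n);im.append(p);print(n,{k:v for k,v in camera_info(n).items()})
    for t in ["large_foot","large_grip","large_tip","medium_foot","medium_grip","medium_tip","small_foot","small_grip","small_tip","rack","mould","board","spatula"]:
        for r in pinpoint(n,t)[:3]:
            q=r["position"];print(t,round(r["conf"],2),np.round(q),at_d(n,q,d))
cv2.imwrite("pics/a.png",cv2.resize(np.vstack(im),(480*1,600)))
cv2.imwrite("pics/top.png",im[0]);cv2.imwrite("pics/side.png",im[1])
E
```

```text
pics
top {'fx': 366.21787877175035, 'fy': 366.21787877175035, 'cx': 318.89150602912963, 'cy': 203.25306470227133, 'T': array([[-0.049,  0.977, -0.207,  0.33 ],
       [-0.999, -0.048,  0.012, -0.005],
       [ 0.001,  0.208,  0.978,  1.128],
       [ 0.   ,  0.   ,  0.   ,  1.   ]])}
large_foot 0.82 [388. 215.] [ 0.521 -0.231  0.006]
large_grip 0.63 [422. 233.] [ 0.449 -0.302  0.101]
large_tip 0.87 [432. 246.] [ 0.411 -0.326  0.101]
large_tip 0.17 [157. 200.] [0.6   0.481 0.022]
medium_foot 0.88 [329. 272.] [ 0.357 -0.037  0.005]
medium_foot 0.85 [230. 205.] [0.565 0.248 0.059]
medium_foot 0.65 [188. 288.] [0.33  0.387 0.005]
medium_grip 0.96 [220. 274.] [0.365 0.292 0.002]
medium_grip 0.77 [214. 181.] [0.604 0.26  0.186]
medium_grip 0.61 [298. 297.] [0.291 0.051 0.101]
medium_tip 0.73 [212. 162.] [0.722 0.318 0.002]
medium_tip 0.6 [227. 267.] [0.382 0.246 0.097]
small_foot 0.61 [275. 209.] [0.547 0.114 0.052]
small_tip 0.8 [271. 172.] [0.65  0.118 0.097]
small_tip 0.74 [228. 207.] [0.56  0.254 0.058]
rack 0.94 [253. 226.] [0.503 0.183 0.035]
mould 0.74 [370. 139.] [ 0.771 -0.194  0.
[... 689 characters left out ...]
0.7 [265. 169.] [0.524 0.201 0.115]
medium_foot 0.63 [194. 191.] [0.318 0.324 0.053]
medium_grip 0.74 [234. 238.] [0.3   0.041 0.1  ]
medium_grip 0.69 [212. 183.] [0.366 0.274 0.1  ]
medium_grip 0.64 [275. 135.] [0.612 0.25  0.18 ]
medium_tip 0.76 [281. 127.] [0.64  0.253 0.197]
medium_tip 0.76 [220. 236.] [ 0.297  0.147 -0.001]
medium_tip 0.64 [219. 187.] [0.374 0.245 0.096]
small_foot 0.93 [288. 198.] [0.518 0.069 0.087]
small_grip 0.65 [299. 162.] [0.594 0.104 0.174]
small_tip 0.69 [306. 152.] [ 0.767  0.28  -0.001]
rack 0.78 [266. 197.] [0.508 0.188 0.003]
mould 0.42 [246. 147.] [0.599 0.446 0.012]
board 0.62 [244. 145.] [0.601 0.459 0.01 ]
spatula 0.62 [446. 325.] [ 0.6   -0.503  0.001]
```

View pics/top.png

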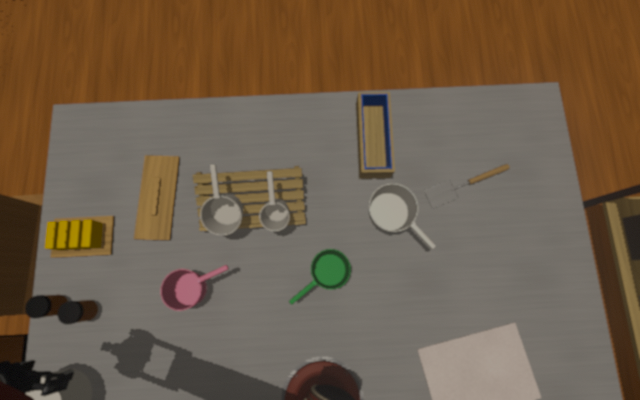

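View pics/side.png

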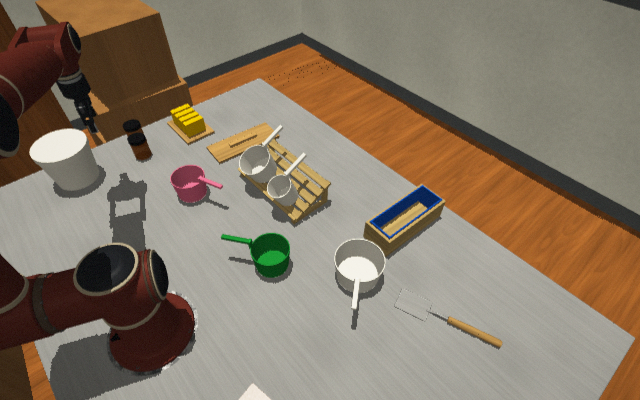

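The top view shows the white medium pan at (221,215) with its handle to (214,167). The small pan is at (275,215) with its handle to (270,172), and the large pan at (393,208) with its handle to (433,247). The pink (183,289) and green (330,268) pans are look-alikes. The mould is at (375,133), the lid at (158,198) and the spatula at (467,183).

```bash
cat >> h.py <<'E'
np.set_printoptions(precision=4,suppress=True)
def cloud(n,m,d):
    r,c=np.nonzero(m&(d>0));i=camera_info(n);T=np.array(i["T"]);z=d[r,c]
    P=np.c_[(c-i["cx"])/i["fx"]*z,-(r-i["cy"])/i["fy"]*z,-z]
    return P@T[:3,:3].T+T[:3,3]
def white_cloud(n,xy,rad,erode=0):
    p,d=grab_frame(n);hsv=cv2.cvtColor(p,cv2.COLOR_BGR2HSV)
    m=(hsv[...,1]<60)&(hsv[...,2]>70)
    P=cloud(n,np.ones_like(m),np.where(d>0,d,0));return P,d,p
E
python3 - <<'E'
from h import *
print(state())
g={"medium":(0.57,0.25),"small":(0.56,0.11),"large":(0.5,-.25)}
for n in ("top","side"):
    p,d=snap(n)
    for t in g:
        rs=masks_of(n,t)
        for r in rs:
            P=cloud(n,r["region"],d);c=np.median(P,0)
            if np.hypot(*(c[:2]-g[t]))>.09: continue
            print(n,t,round(r["conf"],2),r["box"],len(P),c)
            np.save(f"{n}_{t}.npy",P)
E
```

```text
{'time': 1.4, 'joint_pos': array([ 1.182 ,  0.0527,  1.6129,  0.    ,  1.476 , -0.119 ]), 'joint_vel': array([ 0.0018, -0.0003, -0.0013, -0.0013, -0.0015, -0.0005]), 'joint_efforts': array([  0.0002, -39.3677, -37.0451,  -0.0001,   0.0006,   0.    ]), 'tool_pos': array([0.1666, 0.6024, 0.1923]), 'tool_rot': array([-0.    ,  0.1345,  0.9909, -0.    ]), 'contact_force': array([0.332 , 0.6955, 0.3722]), 'ft_torque': array([-0.0135,  0.0368,  0.0164]), 'grasp_force': 0.0, 'gripper_width': 0.9984747394123689}
top medium 0.88 [197.7, 164.4, 46.0, 72.6] 1595 [0.544  0.2658 0.0711]
top small 0.87 [260.3, 173.6, 26.3, 58.1] 863 [0.5336 0.1138 0.0759]
top large 0.82 [367.4, 183.5, 67.7, 64.9] 2115 [ 0.5335 -0.2504  0.0083]
side medium 0.77 [238.2, 123.5, 44.3, 55.3] 1162 [0.5453 0.2753 0.0934]
side small 0.85 [264.1, 151.7, 38.7, 55.4] 849 [0.535  0.1152 0.0926]
side large 0.74 [332.9, 238.8, 54.2, 72.3] 2300 [ 0.5425 -0.2295  0.0323]
```

```bash
cat >> h.py <<'E'
from scipy.optimize import least_squares
from scipy.spatial.transform import Rotation as R
DIM={"large":(.062,.072,.16),"medium":(.049,.057,.145),"small":(.036,.042,.13)}
def sd(P,t):
    f,r,tip=DIM[t];rho=np.hypot(P[:,0],P[:,1]);z=P[:,2]
    e=np.maximum(np.maximum(-z,z-.08),0)
    wall=np.hypot(np.maximum(abs(rho-(f+(r-f)*z/.08)+.0015)-.0015,0),e)
    fl=np.hypot(np.maximum(rho-f,0),np.maximum(abs(z-.002)-.002,0))
    q=abs(P-[(tip+r)/2,0,.094])-[(tip-r)/2,.007,.006]
    h=np.linalg.norm(np.maximum(q,0),axis=1)
    return np.minimum(np.minimum(wall,fl),h)
def Rt(tilt,yaw): return R.from_euler("z",yaw)*R.from_euler("y",-tilt)
def fit(P,t,x0,y0,z0,yaw0,tilt):
    f=lambda v: sd(Rt(tilt,v[3]).inv().apply(P-v[:3]),t)
    return least_squares(f,[x0,y0,z0,yaw0],loss="soft_l1",f_scale=.003)
E
python3 - <<'E'
from h import *
for t,g,a in (("medium",(.55,.26,.06,0.),25),("small",(.54,.11,.055,0.),25),("large",(.52,-.23,0,-2.4),0)):
    a=np.radians(a);res=[]
    for n in ("top","side","both"):
        P=np.vstack([np.load(f"{k}_{t}.npy") for k in (("top","side") if n=="both" else (n,))])
        s=fit(P,t,*g,a);v=s.x
        print(t,n,v[:3],np.degrees(v[3]),"med res",np.median(sd(Rt(a,v[3]).inv().apply(P-v[:3]),t)))
    f=Rt(a,v[3]);print("  grip",f.apply([.108,0,.094])+v[:3],"tip",f.apply([DIM[t][2],0,.094])+v[:3],"edge",f.apply([-DIM[t][0],0,0])+v[:3])
E
```

```text
medium top [0.5553 0.2599 0.0544] 1.1036042991155184 med res 0.0
medium side [0.553  0.2556 0.0523] 1.1913846851923036 med res 0.0
medium both [0.5538 0.257  0.0535] 0.9946071942144311 med res 0.0
  grip [0.612  0.258  0.1843] tip [0.6455 0.2586 0.1999] edge [0.5094 0.2563 0.0328]
small top [0.5456 0.112  0.0489] 0.4327198353916101 med res 0.0
small side [0.5441 0.1079 0.0466] 1.7723460763520955 med res 0.0
small both [0.5446 0.109  0.0482] 0.9674270078785928 med res 0.0
  grip [0.6028 0.11   0.179 ] tip [0.6227 0.1103 0.1883] edge [0.512  0.1085 0.0329]
large top [ 0.5301 -0.2315  0.0031] -141.30156980703617 med res 0.0
large side [ 0.5288 -0.2362  0.0018] -141.57561854144515 med res 0.0
large both [ 0.5289 -0.2342  0.0027] -141.46984245751682 med res 0.0
  grip [ 0.4444 -0.3014  0.0967] tip [ 0.4037 -0.3338  0.0967] edge [ 0.5774 -0.1955  0.0027]
```

```bash
python3 -m handwheel '[[[0.028,-0.023,0.004,0,0,3.3],[0.028,-0.023,0.004,0,0,3.3],[0.028,-0.023,0.004,0,0,3.3],[0.028,-0.023,0.004,0,0,3.3],[0.028,-0.023,0.004,0,0,3.3],[0.028,-0.023,0.004,0,-2.5,0],[0.028,-0.023,0.004,0,-2.5,0],[0.028,-0.023,0.004,0,-2.5,0],[0.028,-0.023,0.004,0,-2.5,0],[0.028,-0.023,0.004,0,-2.5,0],[0.028,-0.023,0.004,0,-2.5,0],[0.028,-0.023,0.004,0,-2.5,0],[0.028,-0.023,0.004,0,-2.5,0],[0.028,-0.023,0.004,0,-2.5,0],[0.028,-0.023,0.004,0,-2.5,0],[0,0,0,0,0,0],[0,0,0,0,0,0]]]' 1
```

```text
time: 3.22
tool_pos: [0.587, 0.256, 0.2522]
tool_rot: [0.216, -0.008, 0.976, -0.002]
contact_force: [-0.2, 0.5, 0.1]
gripper_width: 1.0
grasp_force: 0.0
```

```bash
cat >> h.py <<'E'
def pose():
    s=state();q=s["tool_rot"];r=R.from_quat([q[1],q[2],q[3],q[0]]);return np.array(s["tool_pos"]),r
E
python3 - <<'E'
from h import *
p,r=pose();M=r.as_matrix();print(p,"toolz",M[:,2],"tooly",M[:,1])
goal=Rt(np.radians(25),np.radians(1))
G=goal.apply(np.array([.104,0,.094-.019]))+[.5538,.257,.0535]
print("target",G,"delta",G-p); print(state()["joint_pos"])
gz=-goal.as_matrix()[:,2];gy=goal.as_matrix()[:,1]
W=np.c_[np.cross(gy,gz),gy,gz]
print(np.degrees((R.from_matrix(W)*r.inv()).as_rotvec()))
E
```

```text
[0.587  0.256  0.2522] toolz [ 0.422  -0.001  -0.9066] tooly [-0.0138  0.9999 -0.0076]
target [0.6164 0.2581 0.1654] delta [ 0.0293  0.0021 -0.0867]
[ 0.3721 -0.2175  1.8175 -0.1709  1.1384 -1.1742]
[ 0.4336 -0.0334  0.2102]
```

```bash
python3 -m handwheel '[[[0.006,0.0004,-0.0174,0,0,0],[0.006,0.0004,-0.0174,0,0,0],[0.006,0.0004,-0.0174,0,0,0],[0.006,0.0004,-0.0174,0,0,0],[0.0053,0.0004,-0.0174,0,0,0],[0,0,0,0,0,0]]]' 1 && python3 -m handwheel '[[[0,0,0,0,0,0],[0,0,0,0,0,0],[0,0,0,0,0,0],[0,0,0,0,0,0],[0,0,0,0,0,0],[0,0,0,0,0,0]]]' 0
```

```text
time: 3.72
tool_pos: [0.6131, 0.2594, 0.1598]
tool_rot: [0.212, -0.01, 0.977, -0.003]
contact_force: [-1.3, -1.2, -0.3]
gripper_width: 1.004
grasp_force: 0.0
time: 4.22
tool_pos: [0.6161, 0.2596, 0.1664]
tool_rot: [0.217, -0.009, 0.976, -0.002]
contact_force: [0.4, -0.5, 0.3]
gripper_width: 0.141
grasp_force: 0.0
```

```bash
python3 -m handwheel '[[[0,0,0,0,0,0],[0,0,0,0,0,0],[0,0,0,0,0,0]]]' && python3 - <<'E'
from h import *
p,d=snap("side","pics/s1.png");snap("top");cv2.imwrite("pics/s1c.png",cv2.resize(p[80:240,180:380],None,fx=3.5,fy=3.5))
E
```

```text
time: 4.47
tool_pos: [0.6159, 0.2593, 0.1653]
tool_rot: [0.216, -0.009, 0.976, -0.002]
contact_force: [-0.4, 0.2, 0.1]
gripper_width: -0.0
grasp_force: 0.0
```

View pics/s1c.png

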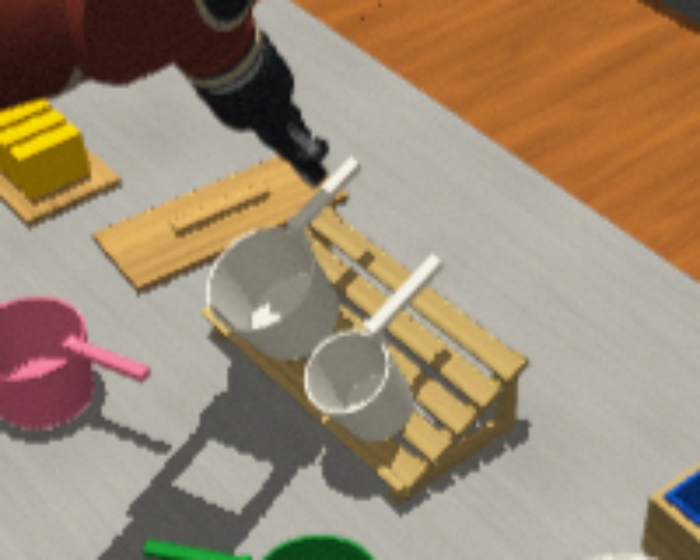

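The gripper is shut at crop (315,175), apparently beside or above the handle rather than on it. I'll check this against depth and refit the handle.

```bash
cat >> h.py <<'E'
def proj(n,X):
    c=camera_info(n);T=np.array(c["T"]);q=T[:3,:3].T@(np.array(X)-T[:3,3]);return c["cx"]+c["fx"]*q[0]/-q[2],c["cy"]-c["fy"]*q[1]/-q[2]
E
python3 - <<'E'
from h import *
a=np.radians(25);p,_=pose();print(state()["gripper_width"],p)
for n in ("top","side"):
    im,d=snap(n);print(n,"TCP px",np.array(proj(n,p)))
    if n=="top": cv2.imwrite("pics/t1.png",cv2.resize(im[130:250,170:320],None,fx=5,fy=5))
    for r in masks_of(n,"medium"):
        P=cloud(n,r["region"],d)
        if np.hypot(*(np.median(P,0)[:2]-[.57,.25]))<.09:
            v=fit(P,"medium",.555,.257,.054,0,a).x;f=Rt(a,v[3]);print(v,f.apply([.108,0,.094])+v[:3]);
            L=f.inv().apply(P-v[:3]);h=L[(L[:,2]>.085)&(L[:,0]>.065)];print(len(h),h.min(0),h.max(0),np.median(h,0));break
    u=np.round(proj(n,p)).astype(int)
    for k in range(-20,8,4): print(u+[0,k],at_d(n,u+[0,k],d),end=" ")
E
```

```text
-0.002587911983080139 [0.6159 0.2593 0.1652]
top TCP px [216.4313 178.8812]
[0.5551 0.2599 0.0544 0.0127] [0.6133 0.2606 0.1852]
82 [ 0.0666 -0.0367  0.0887] [0.1429 0.0069 0.2275] [ 0.1242 -0.0016  0.0977]
[216 159] [0.7307 0.3059 0.0025] [216 163] [0.7177 0.3062 0.001 ] [216 167] [0.7039 0.3058 0.0021] [216 171] [0.6902 0.3054 0.003 ] [216 175] [0.62   0.2544 0.1876] [216 179] [0.5888 0.2356 0.2556] [216 183] [0.5782 0.2351 0.257 ] side TCP px [275.0616 137.0442]
[0.5534 0.2559 0.0519 0.0257] [0.6115 0.2574 0.1827]
113 [ 0.066  -0.0097  0.0851] [0.1419 0.0074 0.1027] [ 0.1043 -0.0034  0.0976]
[275 117] [0.8124 0.5402 0.0005] [275 121] [0.7945 0.5165 0.0014] [275 125] [0.7783 0.495  0.0008] [275 129] [ 0.7637  0.476  -0.0015] [275 133] [0.6128 0.2529 0.1877] [275 137] [0.7244 0.4225 0.0094] [275 141] [0.6519 0.3162 0.0936]
```

View pics/t1.png

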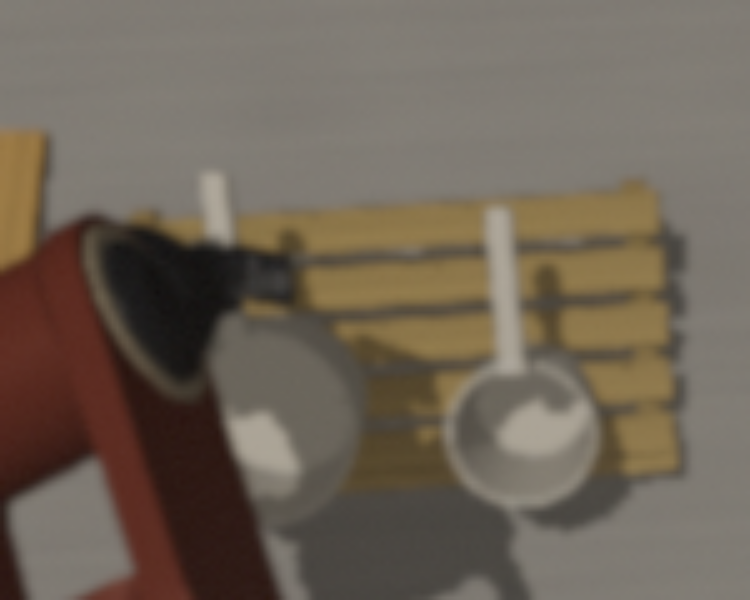

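```bash
python3 - <<'E'
from h import *
p,r=pose()
for n in ("side","top"):
    im,d=snap(n);m=d>0
    P=cloud(n,m,d);rr,cc=np.nonzero(m);col=im[rr,cc].astype(int)
    L=r.inv().apply(P-p);k=(abs(L[:,0])<.06)&(abs(L[:,1])<.07)&(L[:,2]>-.13)&(L[:,2]<.01)
    for lo in np.arange(-.13,.01,.01):
        for nm,cond in (("dark",col.max(1)<110),("lite",col.max(1)>=110)):
            j=k&(L[:,2]>=lo)&(L[:,2]<lo+.01)&cond
            if j.sum(): print(n,nm,"z%.3f"%lo,j.sum(),"x",np.percentile(L[j,0],[5,95]),"y",np.percentile(L[j,1],[5,95]))
E
```

```text
side dark z-0.130 37 x [-0.0094  0.0179] y [-0.0623 -0.0107]
side lite z-0.130 1 x [-0.0091 -0.0091] y [-0.0428 -0.0428]
side dark z-0.120 14 x [-0.0145  0.0177] y [-0.0525 -0.008 ]
side dark z-0.110 19 x [-0.0126  0.0164] y [-0.0502 -0.0127]
side lite z-0.110 1 x [0.0181 0.0181] y [0.0127 0.0127]
side dark z-0.100 9 x [0.0094 0.0141] y [-0.0343 -0.0135]
side dark z-0.090 2 x [0.0052 0.0098] y [-0.0323 -0.008 ]
side lite z-0.090 3 x [-0.0056  0.0145] y [-0.032   0.0043]
side dark z-0.080 3 x [-0.0013  0.0117] y [-0.0163 -0.0026]
side lite z-0.080 1 x [0.0114 0.0114] y [0.0059 0.0059]
side dark z-0.070 12 x [-0.0074  0.0115] y [-0.0168 -0.0052]
side dark z-0.060 11 x [-0.006  0.011] y [-0.0154 -0.0076]
side lite z-0.060 3 x [0.0119 0.0124] y [-0.004   0.0035]
side dark z-0.050 3 x [-0.0027  0.0071] y [-0.0125 -0.0075]
side lite z-0.050 5 x [-0.0066  0.0111] y [-0.014  -0.0059]
side lite z-0.040 2 x [-0.0063  0.008 ] y [-0.0067 -0.0031]
side lite z-0.030 75 x [-0.0344  0.0459] y [-0.0102  0.0031]
side lite z-0.020 59 x [-0.0314  0.0477] y [-0.0097  0.0045]
side lite z-0.010 19 x [0.036
[... 270 characters left out ...]
op dark z-0.100 18 x [-0.0132 -0.0039] y [-0.0321 -0.0134]
top dark z-0.090 6 x [-0.0127 -0.0076] y [-0.0186 -0.0097]
top dark z-0.080 1 x [-0.008 -0.008] y [-0.0102 -0.0102]
top dark z-0.070 1 x [-0.012 -0.012] y [-0.0002 -0.0002]
top dark z-0.060 6 x [-0.012  -0.0077] y [-0.0073  0.0051]
top dark z-0.050 1 x [-0.0098 -0.0098] y [-0.0043 -0.0043]
top dark z-0.030 28 x [0.0331 0.047 ] y [-0.0053  0.009 ]
top lite z-0.030 65 x [-0.0402 -0.0085] y [-0.0042  0.0072]
top dark z-0.020 7 x [0.0348 0.0463] y [-0.0058  0.006 ]
top lite z-0.020 14 x [-0.0379 -0.0095] y [-0.0054  0.0042]
top dark z-0.010 14 x [0.0438 0.0585] y [-0.03   -0.0051]
top dark z-0.000 12 x [0.0433 0.0584] y [-0.0313  0.0087]
```

```bash
python3 -m handwheel '[[[-0.009,0,0.018,0,0,0],[-0.009,0,0.018,0,0,0],[-0.009,0,0.018,0,0,0],[0,0,0,0,0,0]]]' && python3 - <<'E'
from h import *
p,r=pose()
for n in ("side",):
    im,d=snap(n);m=d>0
    print(np.array(proj(n,p)))
    cv2.imwrite("pics/s2c.png",cv2.resize(im[80:200,210:330],None,fx=5,fy=5,interpolation=cv2.INTER_CUBIC))
    P=cloud(n,m,d);rr,cc=np.nonzero(m);col=im[rr,cc].astype(int)
    L=r.inv().apply(P-p);k=(abs(L[:,0])<.05)&(abs(L[:,1])<.05)&(L[:,2]>-.13)&(L[:,2]<.03)
    for lo in np.arange(-.13,.03,.01):
            j=k&(L[:,2]>=lo)&(L[:,2]<lo+.01)
            if j.sum(): print(n,"z%.3f"%lo,j.sum(),"x",np.percentile(L[j,0],[5,95]),"y",np.percentile(L[j,1],[5,95]))
E
```

```text
time: 5.2
tool_pos: [0.5902, 0.2604, 0.2249]
tool_rot: [0.22, -0.009, 0.975, -0.001]
contact_force: [0.4, 1.0, 1.0]
gripper_width: -0.002
grasp_force: 0.0
[267.1627 125.5655]
side z-0.130 16 x [-0.01   0.018] y [-0.0446  0.0096]
side z-0.120 19 x [-0.0149  0.0181] y [-0.0455  0.0049]
side z-0.110 29 x [-0.0136  0.017 ] y [-0.049  -0.0119]
side z-0.100 7 x [-0.0028  0.0135] y [-0.0393 -0.0105]
side z-0.090 10 x [-0.0021  0.0141] y [-0.032  -0.0025]
side z-0.070 16 x [-0.0047  0.0123] y [-0.0157 -0.0002]
side z-0.060 16 x [-0.0063  0.0114] y [-0.0155 -0.0062]
side z-0.050 9 x [-0.0068  0.0117] y [-0.0135 -0.0006]
```

View pics/s2c.png

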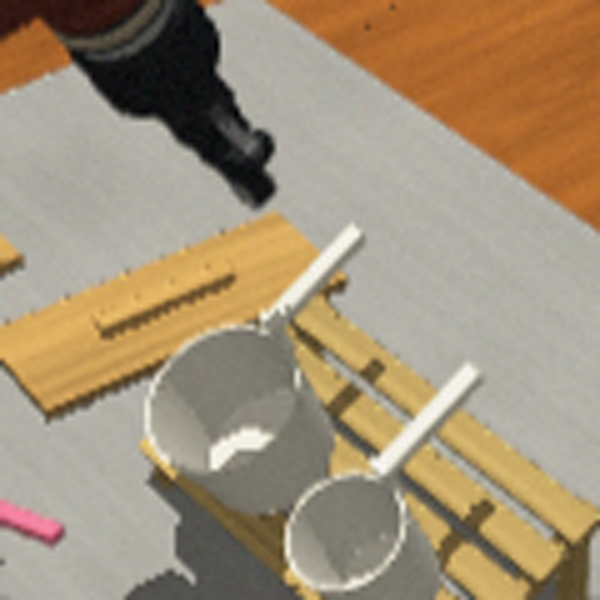

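The picture shows the shut fingertips ending at about pixel (262.5,121.5), while the reported TCP projects to (267,125.6). The real tips therefore lie short of the reported TCP along the tool axis, so I'll quantify that.

```bash
python3 - <<'E'
from h import *
p,r=pose()
for n in ("side","top"):
    for z in (0,-.02,-.03,-.04,-.06,-.1): print(n,z,np.array(proj(n,p+r.apply([0,0,z]))))
im,d=snap("side")
for row in range(112,130): print(row,[int(im[row,c].max()) for c in range(252,276)])
im,d=snap("top");u=np.round(proj("top",p)).astype(int);print(u)
for row in range(u[1]-12,u[1]+14): print(row,[int(im[row,c].max()) for c in range(u[0]-12,u[0]+14)])
E
```

```text
side 0 [267.24   126.2288]
side -0.02 [264.5791 122.7108]
side -0.03 [263.2202 120.9142]
side -0.04 [261.8417 119.0917]
side -0.06 [259.0246 115.3671]
side -0.1 [253.1364 107.5824]
top 0 [209.9459 182.5102]
top -0.02 [207.8279 183.9054]
top -0.03 [206.7348 184.6254]
top -0.04 [205.618  185.3611]
top -0.06 [203.31   186.8813]
top -0.1 [198.3728 190.1335]
112 [21, 20, 12, 28, 29, 37, 42, 30, 39, 36, 26, 27, 116, 180, 179, 174, 179, 179, 174, 177, 180, 180, 184, 179]
113 [68, 31, 18, 17, 17, 26, 29, 24, 19, 28, 26, 95, 173, 178, 179, 179, 179, 177, 176, 176, 178, 181, 183, 183]
114 [142, 97, 26, 19, 18, 22, 20, 15, 11, 16, 29, 156, 176, 176, 174, 176, 178, 181, 182, 179, 178, 177, 177, 179]
115 [175, 169, 68, 21, 19, 16, 18, 22, 18, 19, 29, 89, 162, 174, 176, 178, 178, 180, 179, 180, 177, 178, 176, 177]
116 [177, 175, 131, 68, 33, 24, 20, 16, 18, 20, 21, 41, 109, 166, 179, 178, 177, 179, 181, 183, 181, 181, 176, 178]
117 [176, 173, 174, 142, 73, 49, 33, 18, 21, 17, 19, 18, 39, 127, 178, 179, 179, 179, 176, 178, 178, 179, 179, 178]
118 [178, 177, 173, 176, 122, 85, 68, 31, 20, 18, 15, 14
[... 3898 characters left out ...]
6, 55, 54, 55, 59, 63, 62, 72, 106, 134]
191 [25, 21, 21, 23, 23, 22, 19, 23, 25, 31, 30, 32, 34, 42, 51, 55, 58, 58, 58, 60, 62, 67, 65, 69, 98, 127]
192 [27, 22, 24, 24, 23, 22, 22, 22, 25, 27, 33, 36, 39, 43, 49, 55, 60, 59, 59, 59, 61, 66, 66, 65, 86, 112]
193 [29, 27, 21, 20, 22, 21, 21, 22, 25, 29, 35, 40, 43, 47, 50, 55, 56, 55, 54, 53, 55, 59, 57, 54, 68, 89]
194 [31, 23, 23, 24, 23, 21, 23, 22, 21, 25, 33, 40, 44, 50, 56, 58, 57, 52, 47, 43, 45, 47, 45, 44, 53, 73]
195 [28, 28, 26, 21, 23, 19, 25, 22, 21, 26, 28, 32, 40, 54, 73, 81, 78, 70, 59, 48, 44, 42, 40, 41, 52, 75]
196 [28, 26, 25, 23, 20, 23, 22, 25, 21, 24, 28, 34, 48, 78, 105, 118, 116, 110, 96, 76, 63, 57, 54, 58, 70, 87]
```

The real tips are about 27 mm short of the reported TCP along the tool axis, so the fingers shut on top of the handle without touching it. I'll open, go in about 93 mm and close again.

```bash
python3 -m handwheel '[[[0,-0.001,0,0,0,0],[0,-0.001,0,0,0,0],[0,0,0,0,0,0],[0,0,0,0,0,0],[0,0,0,0,0,0],[0,0,0,0,0,0],[0,0,0,0,0,0],[0.0065,0,-0.014,0,0,0],[0.0065,0,-0.014,0,0,0],[0.0065,0,-0.014,0,0,0],[0.0065,0,-0.014,0,0,0],[0.0065,0,-0.014,0,0,0],[0.0065,0,-0.014,0,0,0],[0,0,0,0,0,0],[0,0,0,0,0,0]]]' 1 && python3 -m handwheel '[[[0,0,0,0,0,0],[0,0,0,0,0,0],[0,0,0,0,0,0],[0,0,0,0,0,0],[0,0,0,0,0,0],[0,0,0,0,0,0],[0,0,0,0,0,0],[0,0,0,0,0,0]]]' 0
```

```text
time: 6.6
tool_pos: [0.6273, 0.2571, 0.1341]
tool_rot: [0.215, -0.009, 0.976, -0.002]
contact_force: [0.4, -0.7, 0.3]
gripper_width: 0.998
grasp_force: 0.0
time: 7.27
tool_pos: [0.628, 0.2574, 0.1358]
tool_rot: [0.217, -0.009, 0.976, -0.002]
contact_force: [-0.9, -0.0, 1.6]
gripper_width: 0.145
grasp_force: 62.9
```

```bash
python3 -m handwheel '[[[0,0,0.008,0,0,0],[0,0,0.015,0,0,0],[0,0,0.02,0,0,0],[0,0,0.025,0,0,0],[0,0,0.025,0,0,0],[0,0,0.025,0,0,0],[0,0,0.025,0,3,0],[0,0,0.02,0,4,0],[0,0,0.01,0,4,0],[0,0,0,0,4,0],[0,0,0,0,4,0],[0,0,0,0,4,0],[0,0,0,0,2,0],[0,0,0,0,0,0],[0,0,0,0,0,0]]]' && python3 - <<'E'
from h import *
p,r=pose();print(p,r.as_matrix()[:,2],state()["joint_pos"])
for n in ("side","top"):
    im,d=snap(n)
    if n=="side": cv2.imwrite("pics/s3.png",im)
    for q in masks_of(n,"medium"):
        P=cloud(n,q["region"],d);c=np.median(P,0);print(n,q["conf"],q["box"],len(P),c)
        if c[2]>.12: np.save(f"{n}_m.npy",P)
E
```

```text
time: 8.52
tool_pos: [0.6282, 0.2572, 0.3076]
tool_rot: [-0.0, -0.009, 1.0, -0.0]
contact_force: [0.3, -0.3, -2.0]
gripper_width: 0.144
grasp_force: 62.5
[0.6282 0.2572 0.3076] [-0.0001 -0.0003 -1.    ] [ 0.2792  0.1375  1.3332 -0.0003  1.6711 -1.3095]
side 0.95 [223.1, 232.7, 65.3, 45.0] 1593 [ 0.3596 -0.0195  0.0431]
side 0.9 [228.3, 79.0, 60.1, 52.6] 1513 [0.5312 0.2509 0.3126]
side 0.82 [171.0, 161.4, 53.0, 45.0] 1206 [0.3319 0.3697 0.0493]
top 0.98 [191.6, 173.2, 34.8, 46.9] 1028 [0.5409 0.2423 0.2695]
top 0.95 [288.3, 249.8, 59.6, 55.8] 1525 [ 0.3575 -0.0349  0.0076]
top 0.46 [221.1, 263.5, 6.0, 6.3] 25 [0.3783 0.2543 0.1013]
```

View pics/s3.png

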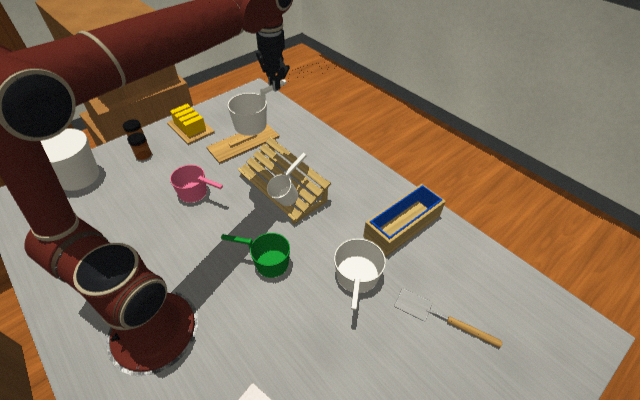

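The medium pan hangs in the gripper at (248,110), looking nearly level. I'll fit its pose, tilt included.

```bash
cat >> h.py <<'E'
def fit5(P,t,v0):  # x,y,z, yaw, pitch(tilt), roll
    rot=lambda v: R.from_euler("z",v[3])*R.from_euler("y",-v[4])*R.from_euler("x",v[5])
    s=least_squares(lambda v: sd(rot(v).inv().apply(P-v[:3]),t),v0,loss="soft_l1",f_scale=.003);return s.x,rot(s.x)
E
python3 - <<'E'
from h import *
for n in (["side"],["top"],["side","top"]):
    P=np.vstack([np.load(f"{k}_m.npy") for k in n]);v,f=fit5(P,"medium",[.53,.257,.23,0,0,0]);print(n,v[:3],np.degrees(v[3:]),f.apply([.108,0,.094])+v[:3])
E
```

```text
['side'] [0.5253 0.2543 0.2602] [0.7226 1.1086 0.4073] [0.6314 0.2549 0.3563]
['top'] [0.5236 0.2545 0.2641] [ 8.6802 -1.8028 -3.2017] [0.6324 0.2764 0.3546]
['side', 'top'] [0.5242 0.2544 0.2636] [-0.3776  0.0758 -0.4086] [0.6321 0.2544 0.3577]
```

```bash
python3 -m handwheel '[[[-0.002,-0.016,0,0,0,-1.4],[-0.002,-0.016,0,0,0,-1.4],[-0.0035,-0.0336,0,0,0,-4.2],[-0.0035,-0.0336,0,0,0,-4.2],[-0.0035,-0.0336,0,0,0,-4.2],[-0.0035,-0.0336,0,0,0,-4.2],[-0.0035,-0.0336,0,0,0,-4.2],[-0.0035,-0.0336,0,0,0,-4.2],[-0.0035,-0.0336,0,0,0,-4.2],[-0.0035,-0.0336,0,0,0,-4.2],[-0.0035,-0.0336,0,0,0,-4.2],[-0.0035,-0.0336,0,0,0,-4.2],[-0.0035,-0.0336,0,0,0,-4.2],[-0.0035,-0.0336,0,0,0,-4.2],[-0.0035,-0.0336,0,0,0,-4.2],[-0.0035,-0.0336,0,0,0,-4.2],[-0.0035,-0.0336,0,0,0,-4.2],[-0.0035,-0.0336,0,0,0,-4.2],[-0.001,-0.012,0,0,0,0],[-0.0005,-0.006,0,0,0,0]]]' && python3 -m handwheel '[[[0,0,-0.01,0,0,0],[0,0,-0.02,0,0,0],[0,0,-0.03,0,0,0],[0,0,-0.02,0,0,0],[0,0,-0.01,0,0,0],[0,0,0,0,0,0],[0,0,0,0,0,0]]]' && python3 - <<'E'
from h import *
p,r=pose();print(p,r.as_matrix()[:,2],state()["joint_pos"])
for t in ("medium","large"):
  A=[]
  for n in ("side","top"):
    im,d=snap(n)
    for q in masks_of(n,t):
        P=cloud(n,q["region"],d);c=np.median(P,0);print(n,t,q["conf"],q["box"],len(P),c)
        if abs(c[1]+.25)<.09 and (c[2]>.13)==(t=="medium"): np.save(f"{n}_{t}2.npy",P);A.append(P)
  if A:
   v,f=fit5(np.vstack(A),t,[.53,-.234,.17 if t=="medium" else 0,-1.22 if t=="medium" else -2.46,0,0]);print(v[:3],np.degrees(v[3:]))
E
```

```text
time: 10.38
tool_pos: [0.5646, -0.333, 0.3082]
tool_rot: [-0.0, 0.568, 0.823, -0.0]
contact_force: [-0.2, -0.0, -1.3]
gripper_width: 0.144
grasp_force: 62.5
time: 10.97
tool_pos: [0.5665, -0.3292, 0.2183]
tool_rot: [-0.0, 0.566, 0.825, 0.0]
contact_force: [0.8, -0.3, -0.8]
gripper_width: 0.141
grasp_force: 62.4
[ 0.5665 -0.3292  0.2183] [-0.0003  0.0005 -1.    ] [-0.64    0.1094  1.5098  0.0002  1.523  -1.0085]
side medium 0.93 [223.5, 230.2, 66.0, 47.4] 1592 [ 0.3588 -0.0194  0.043 ]
side medium 0.68 [170.4, 164.8, 52.3, 40.4] 1174 [0.3307 0.373  0.0501]
side medium 0.33 [267.3, 164.4, 30.3, 41.9] 804 [0.5333 0.1198 0.0899]
top medium 0.74 [161.1, 266.5, 66.2, 45.5] 1617 [0.3304 0.3931 0.0273]
top medium 0.72 [379.6, 168.7, 53.4, 48.9] 1669 [ 0.5423 -0.2406  0.1832]
top medium 0.61 [287.6, 248.6, 61.5, 56.1] 1481 [ 0.3566 -0.0337  0.0081]
[ 0.5309 -0.2309  0.1767] [-212.4359    0.1851   -0.4568]
side large 0.82 [333.0, 243.3, 50.0, 66.3] 1871 [ 0.5277 -0.2403  0.0184]
top large 0.89 [366.8, 183.7, 47.9, 49.1] 927 [ 0.5117 -0.2099  0.0065]
[ 0.5289 -0.2342  0.0024] [-141.4099    0.098    -0.7551]
```

```bash
python3 -m handwheel '[[[0,0,-0.01,0,0,0],[0,0,-0.018,0,0,0],[0,-0.001,-0.02,0,0,0],[0,-0.001,-0.02,0,0,0],[0,0,-0.02,0,0,0],[0,0,-0.02,0,0,0],[0,0,-0.018,0,0,0],[0,0,-0.012,0,0,0],[0,0,-0.008,0,0,0],[0,0,-0.004,0,0,0],[0,0,-0.003,0,0,0],[0,0,0,0,0,0]]]' && python3 -m handwheel '[[[0,0,-0.002,0,0,0],[0,0,-0.002,0,0,0],[0,0,-0.002,0,0,0],[0,0,0,0,0,0]]]'
```

```text
time: 12.37
tool_pos: [0.5666, -0.3324, 0.0655]
tool_rot: [0.0, 0.566, 0.824, -0.0]
contact_force: [-0.1, 0.3, -0.2]
gripper_width: 0.149
grasp_force: 62.4
time: 12.7
tool_pos: [0.5664, -0.3322, 0.0593]
tool_rot: [0.0, 0.566, 0.824, -0.0]
contact_force: [0.2, 0.4, -1.3]
gripper_width: 0.144
grasp_force: 62.5
```

```bash
python3 -m handwheel '[[[0,0,-0.0015,0,0,0],[0,0,-0.0015,0,0,0],[0,0,-0.0015,0,0,0],[0,0,0,0,0,0]]]' && python3 -m handwheel '[[[0,0,-0.001,0,0,0],[0,0,-0.001,0,0,0],[0,0,-0.001,0,0,0],[0,0,0,0,0,0]]]' && python3 -m handwheel '[[[0,0,-0.001,0,0,0],[0,0,-0.001,0,0,0],[0,0,0,0,0,0]]]'
```

```text
time: 13.03
tool_pos: [0.5661, -0.3321, 0.0543]
tool_rot: [-0.0, 0.566, 0.824, -0.0]
contact_force: [-0.1, -1.0, -2.0]
gripper_width: 0.143
grasp_force: 62.5
time: 13.37
tool_pos: [0.5662, -0.3321, 0.0515]
tool_rot: [-0.0, 0.566, 0.824, 0.0]
contact_force: [0.3, 0.1, -2.2]
gripper_width: 0.143
grasp_force: 62.5
time: 13.62
tool_pos: [0.5668, -0.3325, 0.0504]
tool_rot: [0.0, 0.566, 0.824, 0.0]
contact_force: [0.3, -0.7, 1.1]
gripper_width: 0.144
grasp_force: 62.8
```

```bash
python3 -m handwheel '[[[0,0,-0.001,0,0,0],[0,0,0,0,0,0]]]' && python3 -m handwheel '[[[0,0,0,0,0,0],[0,0,0,0,0,0],[0,0,0,0,0,0],[0,0,0,0,0,0],[0,0,0,0,0,0],[0,0,0.01,0,0,0],[0,0,0.02,0,0,0],[0,0,0.03,0,0,0],[0,0,0.04,0,0,0],[0,0,0.04,0,0,0],[0,0,0.04,0,0,0],[0,0,0.03,0,0,0],[0,0,0,0,0,0]]]' 0.6 && python3 - <<'E'
from h import *
p,r=pose();print(p,r.as_matrix()[:,2],state()["joint_pos"])
for t,z0,yw in (("medium",.004,-1.22),("large",0,-2.46)):
  A=[]
  for n in ("side","top"):
    im,d=snap(n)
    if n=="side": cv2.imwrite("pics/s4.png",im)
    for q in masks_of(n,t):
        P=cloud(n,q["region"],d);c=np.median(P,0)
        if abs(c[1]+.25)<.09 and abs(c[0]-.53)<.08: A.append(P);print(n,t,q["conf"],q["box"],len(P),c)
  if A:
   v,f=fit5(np.vstack(A),t,[.53,-.234,z0,yw,0,0]);print(v[:3],np.degrees(v[3:]))
E
```

```text
time: 13.78
tool_pos: [0.567, -0.3329, 0.0501]
tool_rot: [0.001, 0.566, 0.824, -0.0]
contact_force: [-0.4, -2.0, 4.6]
gripper_width: 0.146
grasp_force: 63.2
time: 14.87
tool_pos: [0.5694, -0.3344, 0.2702]
tool_rot: [0.008, 0.566, 0.824, -0.0]
contact_force: [-1.1, -0.4, 0.7]
gripper_width: 0.602
grasp_force: 0.0
[ 0.5694 -0.3344  0.2702] [ 0.0128 -0.0096 -0.9999] [-0.6436  0.0896  1.4457  0.      1.5902 -1.011 ]
side medium 0.8 [339.0, 239.9, 74.8, 36.4] 1466 [ 0.5547 -0.2316  0.054 ]
top medium 0.83 [373.8, 185.3, 63.2, 41.0] 1455 [ 0.5441 -0.2506  0.0234]
[ 0.5286 -0.2365  0.0068] [-69.3592   0.2442  -0.3296]
side large 0.86 [336.3, 239.4, 47.8, 68.6] 1011 [ 0.4942 -0.262   0.0694]
top large 0.84 [365.5, 183.2, 51.6, 48.7] 639 [ 0.5279 -0.2233  0.062 ]
[ 0.5302 -0.2351  0.0032] [-141.203     0.0006    0.7897]
```

View pics/s4.png

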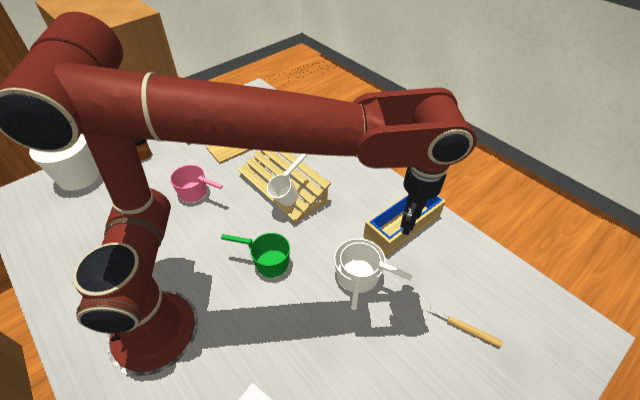

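The picture shows the medium pan seated in the large one at (362,265), with their handles fanning out to (408,275) and (354,305). Next is the small pan on the rack.

```bash
python3 -m handwheel '[[[0,0.0278,0,0,0,7],[0,0.0278,0,0,0,7],[0,0.0278,0,0,0,7],[0,0.0278,0,0,0,7],[0,0.0278,0,0,0,7],[0,0.0278,0,0,0,7],[0,0.0278,0,0,0,7],[0,0.0278,0,0,0,7],[0,0.0278,0,0,0,7],[0,0.0278,0,0,0,7],[0,0.0278,-0.005,0,-4.2,0],[0,0.0278,-0.005,0,-4.2,0],[0,0.0278,-0.005,0,-4.2,0],[0,0.0278,-0.005,0,-4.2,0],[0,0.0278,-0.005,0,-4.2,0],[0,0.0278,-0.005,0,-4,0],[0,0,0,0,0,0],[0,0,0,0,0,0],[0,0,0,0,0,0]]]' && python3 - <<'E'
from h import *
p,r=pose();M=r.as_matrix();print(p,"z",M[:,2],"y",M[:,1]);print("delta",np.array([.6188,.110,.1305])-p)
E
```

```text
time: 16.85
tool_pos: [0.5664, 0.1123, 0.2287]
tool_rot: [0.216, -0.009, 0.976, -0.002]
contact_force: [1.0, 0.3, 0.9]
gripper_width: 0.6
grasp_force: 0.0
[0.5664 0.1123 0.2287] z [ 0.422  -0.0004 -0.9066] y [-0.0167  0.9998 -0.0082]
delta [ 0.0524 -0.0023 -0.0982]
```

```bash
python3 -m handwheel '[[[0.0064,-0.0023,0,0,0,0],[0.0066,0,-0.014,0,0,0],[0.0066,0,-0.014,0,0,0],[0.0066,0,-0.014,0,0,0],[0.0066,0,-0.014,0,0,0],[0.0066,0,-0.014,0,0,0],[0.0066,0,-0.014,0,0,0],[0.0066,0,-0.014,0,0,0],[0,0,0,0,0,0],[0,0,0,0,0,0]]]' && python3 -m handwheel '[[[0,0,0,0,0,0],[0,0,0,0,0,0],[0,0,0,0,0,0],[0,0,0,0,0,0],[0,0,0,0,0,0],[0,0,0,0,0,0],[0,0,0,0,0,0]]]' 0
```

```text
time: 17.68
tool_pos: [0.6195, 0.1088, 0.13]
tool_rot: [0.215, -0.008, 0.976, -0.002]
contact_force: [-0.6, -0.2, 0.1]
gripper_width: 0.599
grasp_force: 0.0
time: 18.27
tool_pos: [0.6198, 0.1103, 0.1323]
tool_rot: [0.218, -0.009, 0.976, -0.002]
contact_force: [0.0, -1.6, 5.1]
gripper_width: 0.146
grasp_force: 61.1
```

```bash
python3 -m handwheel '[[[0,0,0.008,0,0,0],[0,0,0.015,0,0,0],[0,0,0.02,0,0,0],[0,0,0.025,0,0,0],[0,0,0.025,0,0,0],[0,0,0.025,0,0,0],[0,0,0.025,0,3,0],[0,0,0.02,0,4,0],[0,0,0.01,0,4,0],[0,0,0,0,4,0],[0,0,0,0,4,0],[0,0,0,0,4,0],[0,0,0,0,2,0],[0,0,0,0,0,0],[0,0,0,0,0,0]]]' && python3 -m handwheel '[[[-0.001,-0.01,0,0,0,2],[-0.003,-0.02,0,0,0,5],[-0.003,-0.026,0,0,0,5],[-0.003,-0.026,0,0,0,5],[-0.003,-0.026,0,0,0,5],[-0.003,-0.026,0,0,0,5],[-0.003,-0.026,0,0,0,5],[-0.003,-0.026,0,0,0,5],[-0.003,-0.026,0,0,0,5],[-0.003,-0.026,0,0,0,5],[-0.003,-0.015,0,0,0,5],[-0.001,-0.0085,0,0,0,2],[0,0,-0.01,0,0,0],[0,0,-0.03,0,0,0],[0,0,-0.03,0,0,0],[0,0,-0.02,0,0,0],[0,0,0,0,0,0],[0,0,0,0,0,0],[0,0,0,0,0,0]]]' && cat > look.py <<'E'
from h import *
import sys
p,r=pose();print(p,r.as_matrix()[:,2],state()["joint_pos"])
zs=float(sys.argv[1]);V={}
for t,z0,yw in (("small",zs,.96),("medium",.004,-1.21),("large",0,-2.46)):
  A=[]
  for n in ("side","top"):
    im,d=snap(n)
    if n=="side": cv2.imwrite("pics/"+sys.argv[2],im)
    for q in masks_of(n,t):
        P=cloud(n,q["region"],d);c=np.median(P,0)
        if abs(c[1]+.24)<.09 and abs(c[0]-.53)<.08: 
            A.append(P);print(n,t,round(q["conf"],2),q["box"],len(P),c,fit5(P,t,[.53,-.234,z0,yw,0,0])[0][:3])
  if A:
   v,f=fit5(np.vstack(A),t,[.53,-.234,z0,yw,0,0]);V[t]=f.apply([DIM[t][2],0,.094])+v[:3];print("FIT",t,v[:3],np.degrees(v[3:]))
print(V)
E
python3 look.py .175 s5.png
```

```text
time: 19.52
tool_pos: [0.6189, 0.1103, 0.3028]
tool_rot: [-0.001, -0.009, 1.0, 0.0]
contact_force: [0.1, -0.8, -1.9]
gripper_width: 0.146
grasp_force: 60.5
time: 21.1
tool_pos: [0.5875, -0.1508, 0.2154]
tool_rot: [0.001, -0.462, 0.887, -0.001]
contact_force: [0.5, 0.4, -0.7]
gripper_width: 0.144
grasp_force: 60.5
[ 0.5875 -0.1508  0.2154] [ 0.0022 -0.0006 -1.    ] [-0.374  -0.005   1.6332  0.0002  1.5111 -2.9058]
side small 0.69 [347.5, 181.1, 34.4, 73.9] 1370 [ 0.5432 -0.226   0.2174] [ 0.526  -0.236   0.1659]
top small 0.53 [364.9, 165.3, 57.4, 48.7] 295 [ 0.5239 -0.267   0.225 ] [ 0.5314 -0.2304  0.1745]
FIT small [ 0.5254 -0.2354  0.168 ] [54.4085  0.2982  0.2478]
side medium 0.59 [336.3, 242.9, 74.9, 34.8] 1316 [ 0.5506 -0.2388  0.0467] [ 0.5276 -0.239   0.0063]
top medium 0.57 [395.0, 185.9, 46.5, 41.7] 217 [ 0.5069 -0.2779  0.0845] [ 0.5294 -0.2273  0.0193]
top medium 0.22 [407.0, 184.8, 15.5, 29.6] 254 [ 0.5228 -0.2669  0.2222] [ 0.5291 -0.2188  0.167 ]
FIT medium [ 0.525  -0.2408  0.0111] [-72.4322   3.2881  -5.3051]
side large 0.65 [333.3, 241.2, 49.6, 70.1] 909 [ 0.4846 -0.2742  0.0633] [ 0.5302 -0.2371  0.0014]
side large 0.34 [347.5, 186.8, 33.7, 66.4] 1328 [ 0.5415 -0.2275  0.2185] [ 0.5569 -0.2729  0.2061]
top large 0.64 [394.0, 209.1, 46.2, 39.4] 383 [ 0.467  -0.2924  0.0837] [ 0.5376 -0.2631 -0.013 ]
top large 0.28 [393.7, 184.4, 44.0, 40.8] 209 [ 0.5087 -0.2797  0.0832] [ 0.5011 -0.3108  0.0413]
FIT large [ 0.5688 -0.2755  0.1216] [-125.9255  -20.2682   79.9548]
{'small': array([ 0.6011, -0.1303,  0.2627]), 'medium': array([ 0.5754, -0.371 ,  0.1129]), 'large': array([ 0.4025, -0.3474,  0.0815])}
```

```bash
python3 -m handwheel '[[[0.001,-0.001,-0.01,0,0,0],[0.0005,-0.001,-0.018,0,0,0],[0,0,-0.02,0,0,0],[0,0,-0.02,0,0,0],[0,0,-0.02,0,0,0],[0,0,-0.02,0,0,0],[0,0,-0.015,0,0,0],[0,0,-0.01,0,0,0],[0,0,-0.008,0,0,0],[0,0,-0.004,0,0,0],[0,0,-0.003,0,0,0],[0,0,0,0,0,0]]]' && python3 -m handwheel '[[[0,0,-0.002,0,0,0],[0,0,-0.002,0,0,0],[0,0,-0.002,0,0,0],[0,0,0,0,0,0]]]' && python3 -m handwheel '[[[0,0,-0.0015,0,0,0],[0,0,-0.001,0,0,0],[0,0,0,0,0,0]]]'
```

```text
time: 22.7
tool_pos: [0.5887, -0.1533, 0.0659]
tool_rot: [0.0, -0.462, 0.887, -0.0]
contact_force: [-0.6, 0.2, -1.3]
gripper_width: 0.141
grasp_force: 60.5
time: 23.03
tool_pos: [0.5884, -0.1532, 0.0597]
tool_rot: [-0.0, -0.462, 0.887, 0.0]
contact_force: [-0.6, 0.4, -0.6]
gripper_width: 0.143
grasp_force: 60.5
time: 23.28
tool_pos: [0.5883, -0.1532, 0.057]
tool_rot: [-0.0, -0.462, 0.887, 0.0]
contact_force: [-0.6, 0.5, -0.9]
gripper_width: 0.141
grasp_force: 60.5
```

```bash
python3 -m handwheel '[[[0,0,-0.001,0,0,0],[0,0,-0.001,0,0,0],[0,0,0,0,0,0]]]' && python3 -m handwheel '[[[0,0,-0.001,0,0,0],[0,0,0,0,0,0]]]'&& python3 -m handwheel '[[[0,0,-0.001,0,0,0],[0,0,0,0,0,0]]]'
```

```text
time: 23.53
tool_pos: [0.5888, -0.1532, 0.0557]
tool_rot: [0.0, -0.462, 0.887, -0.0]
contact_force: [0.7, 0.9, 1.1]
gripper_width: 0.145
grasp_force: 60.8
time: 23.7
tool_pos: [0.5892, -0.1531, 0.0553]
tool_rot: [0.001, -0.462, 0.887, -0.0]
contact_force: [0.3, 2.4, 5.2]
gripper_width: 0.146
grasp_force: 61.2
time: 23.87
tool_pos: [0.5897, -0.153, 0.055]
tool_rot: [0.001, -0.462, 0.887, -0.001]
contact_force: [-0.0, 2.8, 6.6]
gripper_width: 0.138
grasp_force: 61.5
```

```bash
python3 -m handwheel '[[[0,0,0.001,0,0,0],[0,0,0,0,0,0],[0,0,0,0,0,0],[0,0,0,0,0,0],[0,0,0,0,0,0],[0,0,0,0,0,0],[0,0,0.01,0,0,0],[0,0,0.02,0,0,0],[0,0,0.03,0,0,0],[0,0,0.04,0,0,0],[0,0.02,0.03,0,0,0],[0,0.04,0,0,0,0],[0,0.04,0,0,0,0],[0,0.04,0,0,0,0],[0,0.03,0,0,0,0],[0,0,0,0,0,0],[0,0,0,0,0,0]]]' 0.6 && python3 look.py .008 s6.png
```

```text
time: 25.28
tool_pos: [0.5885, 0.0181, 0.1851]
tool_rot: [0.0, -0.463, 0.886, -0.0]
contact_force: [-0.2, 0.3, -1.0]
gripper_width: 0.596
grasp_force: 0.0
[0.5885 0.0181 0.1851] [ 0.0009 -0.0005 -1.    ] [-0.0954 -0.0288  1.7071 -0.0004  1.4624 -2.6297]
side small 0.84 [341.5, 215.9, 35.5, 58.4] 859 [ 0.5513 -0.2208  0.0693] [ 0.5263 -0.2411  0.0096]
top small 0.89 [359.1, 178.0, 51.3, 46.0] 953 [ 0.5432 -0.2351  0.05  ] [ 0.5296 -0.2341  0.0105]
FIT small [ 0.5267 -0.2375  0.0105] [54.2806  0.8192 -0.1051]
side medium 0.47 [345.4, 218.1, 32.6, 57.3] 896 [ 0.5509 -0.2199  0.0688] [ 0.5072 -0.2371  0.0281]
top medium 0.93 [372.7, 184.6, 72.5, 44.0] 683 [ 0.5517 -0.2616  0.076 ] [ 0.5317 -0.2354  0.0078]
FIT medium [ 0.5152 -0.233   0.0198] [-69.0186  -5.0152  -8.7129]
side large 0.74 [333.7, 240.0, 48.8, 66.2] 736 [ 0.4859 -0.2685  0.0672] [ 0.5291 -0.2361  0.0027]
side large 0.16 [346.0, 219.1, 31.1, 56.4] 852 [ 0.552  -0.2198  0.0681] [ 0.5631 -0.2057  0.071 ]
top large 0.75 [369.0, 183.4, 68.1, 67.0] 843 [ 0.5    -0.2565  0.0715] [ 0.5332 -0.2327  0.0052]
FIT large [ 0.5369 -0.2379  0.0164] [-138.4327   -4.7662    8.8701]
{'small': array([ 0.6016, -0.133 ,  0.1064]), 'medium': array([ 0.5831, -0.3703,  0.0997]), 'large': array([ 0.4023, -0.338 ,  0.0956])}
```

View pics/s6.png

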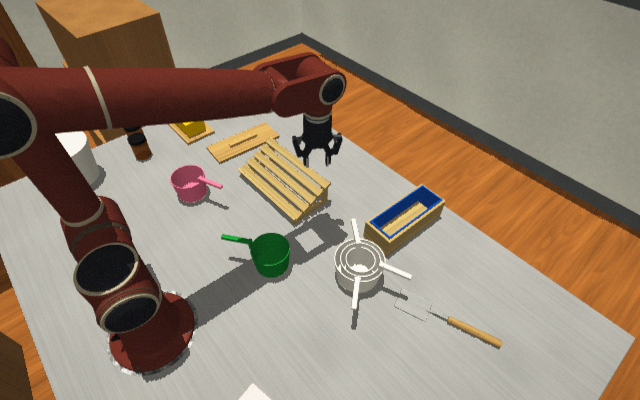

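The picture shows the three pans nested at (360,265), with handles to (354,222), (410,276) and (354,305). Single-camera fits put the feet within 3 mm of one another, level and seated, and the handle ends over 17 cm apart. The gripper is clear.

```bash
python3 -c "
from plant import job_done
print(job_done())"
```

```text
the job is handed in; nothing more can be done
None
```

I nested the small pan in the medium and the medium in the large, handles fanned with their ends over 17 cm apart, and handed the job in at about 25 s; my last camera check showed all three seated and level, but the hand-in gave no verdict.

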